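# Turn the slide warmer up four clicks and start it

### The arm

A 7-joint arm with a two-finger parallel gripper is mounted at the origin on the work surface. World frame = base frame: x ahead of the robot, y to its left, z up, the work surface at z = 0. Lengths are in m, angles in rad, forces in N, time in s.
With the tool pointing down it reaches from about 0.425 to 0.925 m from the base axis. Payload 6.8 kg.
Tool frame: the origin (TCP) lies between the finger pads; the fingertips stand 14 mm ahead of it and the grasp point (between the pads) lies 5 mm behind it; z points along the fingers, y is the line along which they close (so a half turn about z gives the same grasp; the last joint's range is limited). The gripper opens to 85 mm and grips with 20 to 120 N. Pads are 22 mm wide; open, the fingers measure 114 mm over their backs; the gripper's body (76 mm by 85 mm) begins 54 mm behind the grasp point. The pads swing forward as they close: fully open they stand 13 mm farther back than shut.
Start: joints at [1.177, 0.477, 0.022, 1.555, -0.011, 1.109, -0.083], TCP at [0.19, -0.648, 0.245] pointing down, gripper open.
Joint ranges: [-2.96, 2.96], [-0.34, 2.1], [-1.41, 1.46], [0.24, 2.44], [-1.37, 4.51], [0.17, 1.92], [-2.96, 2.96]. Speed limits (rad/s): [2.39, 2.39, 3.14, 3.14, 3.14, 3.14, 3.14].

### API

Orientations are given as a rotation vector (axis times angle).
In Python, from bench import r, eyes, ticket gives the robot as it stands. The module is installed in compiled form; this text tells all that it offers.
- The arm moves only by the tool arm_command, never from a script. Its argument "plan" is text: rows parted by semicolons, each of 4 numbers parted by spaces: the shift along the tool's x, y, z in m, then the turn about the tool's z in degrees. In form: tx ty tz yaw; .... A call has 1 to 20 rows; each row shifts and turns the commanded pose from where the row before left it, along the tool's axes as they then stand; what a row does not reach is not made up. A row lasts 1/8 s, in which the tool goes at most 62.5 mm and 10.7 degrees, less where a joint would pass 70% of its speed; a pose out of reach is approached as far as the arm can. A call is refused whole if a number of a shift passes 0.0625 or a number of a turn 10.7, either way. A call with a gripper value outside its range is refused whole. "hand" is the closure, from -1 (fully open) to 1 (shut), set as the call begins (left out, the last holds). The fingers move at their own pace and stop on an object; "grip_force" is the grip in N (left out, the last holds). Time passes only in rows, so rows that do not move let the fingers close. It gives the time, the measured TCP pose, the force, the opening and the grip force at its end, in the units of the state.
- r.get_obs(): the state, without advancing time (a new reading comes with each control period).
- eyes.grab_frame(name): name is "scene" or "top" or "wrist"; returns (picture, depth): 384x512x3 uint8, red, green, blue; 384x512 float32, m along the optical axis (not along the pixel's ray), 0 where there is no reading.
- eyes.calibration(name): a dict with "fov_y" (degrees; the focal length in pixels is half the picture's height over the tangent of half this angle, whatever the lens; pixels are square), "cx", "cy" (the principal point, pixels), "origin" and "attitude" of the camera in the world; the wrist camera has in their place "tool_from_camera" (4x4, takes a point from camera to tool coordinates, whose origin is the TCP and whose axes are the flange's). Camera axes: x right, y up, looking along -z (the intrinsics and any distortion apply to the point x, -y, -z); pixel columns grow to the right and rows downward; lengths in m; the calibration is good to about 2 mm. A picture is of the moment at which its call begins: read the wrist's pose just before it. calibration takes no time and is no camera call.
- ticket.hand_in(): hands the job in; it is judged then, once.
The state is a dict: "clock": time; "joints": joint angles; "qvel": joint speeds; "tau": joint torques, N m; "tcp_pos": TCP position; "orientation": TCP orientation; "contact_force": force on the tool from outside, world axes, zero at the start; "moment": the same for the moment, N m; "grip_width": finger opening in m; "gripper_force": force on a finger pad.
Only numpy, scipy, OpenCV 4.12 (cv2) and the standard library are available. Lean on these libraries where they do the work, as an engineer would, in place of code of your own. Each camera call takes 0.05 s, during which the arm holds its last target. There are 200 camera calls.

### The job

Turn the slide warmer's thermostat dial up (clockwise) by exactly four clicks from where it stands, pushing its bar round lightly with a fingertip and not gripping it, without going past the fourth click. Then press the round start key fully down and let it come up again. Leave the small limiter knob and everything else about as it is.

Things in the scene. Friction and masses are not known exactly. Their poses are not given: they have to be found in the camera images.
- warmer: slide-drying hotplate, white case fixed to the bench, 240 mm deep (its x, to the back), 390 wide (y, left), z up. Origin on the bench under the centre of its control deck, the right-hand end: 130 mm wide, top 70 mm above the bench. On the deck's centre line: start key x = -85 mm, thermostat dial x = 0, limiter knob x = +85. The warm plate, 66 mm high, spans y = 69 to 319.
- dial_axis (a point): on the thermostat dial's vertical axis, half-way up its bar, 90 mm above the bench; does not turn. The black dial is a round skirt 64 mm across, its top 79 mm above the bench; across it stands a straight bar 56 mm long, 14 wide, its top 101 mm above the bench. Around it are twelve marks on the deck, one per click.
- dial_pointer (a point): in the dial's bar, 26 mm from the dial's axis towards the end with the white line, at half the bar's height; its x axis points from the dial's axis along the bar, outwards; it turns with the dial.
- dial (a joint): dial angle, rad, grows clockwise from above (hotter). Click stops each 0.4189 rad (24 degrees) from 0 to 4.608, where it ends; starts in one of the first four. From a stop it resists at once (0.1 N m: 4 N at the bar's end, more nearer the axis), falling to nothing half-way; past that it jumps to the next stop by itself, ahead of the finger. Less than half-way it springs back.
- key_top (a point): centre of the top of the round start key, 22 mm across, its top 92 mm above the bench at rest, in a steel ring 38 mm across whose top is 82 mm above the bench.
- key (a joint): travel of the start key, m: 0 at rest, 0.006 fully down (about 5 N); it springs back up when let go.
- limiter_mark (a point): end of the white mark on top of the over-temperature limiter, 12 mm from its axis; a plain round black knob 28 mm across and 14 mm high on the deck, 85 mm behind the dial; it can be turned, stiffly, and is to be left as it is set.
- slide_tray: steel tray of four glass slides, 120 x 170 x 12 mm, lying on the warm plate; loose, to be left alone
- oil_bottle: small amber dropper bottle, 32 mm across, 70 mm tall; loose, to be left alone
- stain_jar: glass jar with a white lid, 60 mm across, 95 mm tall; loose, to be left alone
- petri_dish: shut clear dish, 90 mm across, 15 mm tall; loose, to be left alone
- forceps: steel forceps lying flat, 128 mm long, 6 mm tall; origin midway along; loose, to be left alone
- slide_box: grey slide box, 87 x 102 x 35 mm; loose, to be left alone
- wash_bottle: white plastic wash bottle, 64 mm across, body 150 mm tall, spout to 190 mm; loose, to be left alone

How it is judged:
On the way, in this order (a step that is already met when the one before it is completed fails the run):
1. the dial rests four clicks up from where it began (distance of dial_pointer from where it was at the start of the episode between 0.03599 and 0.04109 m and velocity of joint dial between -0.15 and 0.15 rad/s), for 0.3 s.
2. the start key is pressed down (value of joint key above 0.0045 m), for 0.05 s.
At the end, for the whole second after the job is handed in: the dial rests at the fourth click from its start (within 0.35 of a click) and the start key is up again (all of step 1 and value of joint key below 0.001 m); the robot touches nothing.
It fails at once if the dial is turned past the fourth click (distance of dial_pointer from where it was at the start of the episode above 0.0427 m).
It fails at once if the dial is gripped or forced (more than 25 N on it) (contact force between the fingers and dial above 25 N).
It fails at once if the limiter knob is turned (its mark moves more than 3 mm) (distance of limiter_mark from where it was at the start of the episode above 0.003 m).
It fails at once if one of the loose things about is shifted by more than 20 mm, lifted or tipped (distance of any of slide_tray, oil_bottle, stain_jar, petri_dish, forceps, slide_box, wash_bottle from where it was at the start of the episode above 0.02 m or angle between any of slide_tray, oil_bottle, stain_jar, petri_dish, forceps, slide_box, wash_bottle's own z axis and vertical above 0.3 rad).
It also fails if it takes over 51 s, if anything falls off the work surface, if the arm or the gripper's body presses on something with over 40 N, if the wrist force passes 120 N, or if a joint passes its speed limit or range.

## Working session

There is one attempt and no reset: what is moved stays moved. The work goes in short steps, Python scripts to look and compute and a tool call to move; the robot and the scene stay as the last step left them, time stands still between calls to the robot, and variables do not carry over. Pictures are saved under pics/ and viewed, at most 10 in all, crops included, and the job is handed in when it is done.

Besides the shell and the picture viewer there is one more tool, called after ">>>" by a JSON object that holds its "api" and its "payload", one argument or row to a line. arm_command: Moves the arm, as the interface text tells. Its arguments: {"type":"object","properties":{"plan":{"type":"string"},"hand":{"type":"number"},"grip_force":{"type":"number"}},"required":["plan"]}

```bash
mkdir -p pics; cat > h.py <<'E'
import numpy as np, cv2
from scipy.spatial.transform import Rotation as R
from bench import r, eyes, ticket
def grab(n,f):
    o=r.get_obs(); p,d=eyes.grab_frame(n); cv2.imwrite('pics/'+f,p[:,:,::-1]); np.savez('pics/'+f+'.npz',p=p,d=d,pos=o['tcp_pos'],rot=o['orientation'],name=n); return p,d,o
def cam(n,pos=None,rot=None):
    c=eyes.calibration(n); F=192/np.tan(np.radians(c['fov_y']/2))
    if 'tool_from_camera' in c:
        T=np.eye(4);T[:3,:3]=R.from_rotvec(rot).as_matrix();T[:3,3]=pos; T=T@np.array(c['tool_from_camera'])
        return c,F,T[:3,3],T[:3,:3]
    A=np.array(c['attitude']); A=A if A.shape==(3,3) else R.from_rotvec(A).as_matrix() if A.size==3 else None
    return c,F,np.array(c['origin']),A
def ray(n,uv,z,pos=None,rot=None):
    c,F,o,A=cam(n,pos,rot); uv=np.atleast_2d(uv).astype(float)
    q=np.c_[(uv[:,0]-c['cx'])/F,-(uv[:,1]-c['cy'])/F,-np.ones(len(uv))]@A.T
    return o+q*((z-o[2])/q[:,2])[:,None]
E
python3 - <<'E'
from h import *
for n in('scene','top','wrist'): print(n,eyes.calibration(n))
a=grab('scene','s0.png')[0];b=grab('top','t0.png')[0]
print(r.get_obs())
cv2.imwrite('pics/st.png',cv2.resize(np.vstack([a,b])[:,:,::-1],None,fx=.78,fy=.78))
E
```

```text
scene {'fov_y': 55.354782226399294, 'cx': 257.346593693163, 'cy': 185.3490291870928, 'origin': array([1.0063879 , 0.32596411, 0.98230688]), 'attitude': array([0.27479995, 0.58979719, 2.23090546])}
top {'fov_y': 43.97799510587209, 'cx': 252.31878259586986, 'cy': 192.37819105761633, 'origin': array([ 0.43770982, -0.02701208,  1.14477304]), 'attitude': array([ 0.13467906, -0.09365121, -1.59348437])}
wrist {'fov_y': 68.73662992744282, 'cx': 260.3841180853647, 'cy': 189.43388502127453, 'tool_from_camera': array([[ 3.03138790e-04,  9.65256109e-01,  2.61305478e-01,
         6.51770422e-02],
       [ 9.99999902e-01, -3.76901576e-04,  2.32171896e-04,
        -3.98573442e-04],
       [ 3.22591787e-04,  2.61305382e-01, -9.65256128e-01,
        -1.28306014e-01],
       [ 0.00000000e+00,  0.00000000e+00,  0.00000000e+00,
         1.00000000e+00]])}
{'clock': 0.1, 'joints': array([ 1.17692019,  0.47773105,  0.02235087,  1.55635116, -0.01151172,
        1.10929194, -0.0831154 ]), 'qvel': array([-0.00144763, -0.00210209, -0.00030129, -0.00268839,  0.00036968,
       -0.00174075,  0.0009826 ]), 'tau': array([ 4.17096686e-03, -5.97762823e+01,  1.61347635e+00, -2.81958854e+01,
        1.27774570e-02,  4.97125482e-03,  1.44428947e-05]), 'tcp_pos': array([ 0.19012969, -0.64713835,  0.24441454]), 'orientation': array([-3.10797807e+00, -4.47127717e-01,  5.45795727e-04]), 'contact_force': array([ 0.08983887,  0.54783846, -0.13491376]), 'moment': array([ 0.04960079,  0.00707658, -0.07358421]), 'gripper_force': 0.0, 'grip_width': 0.08543709512075488}
```

View pics/st.png

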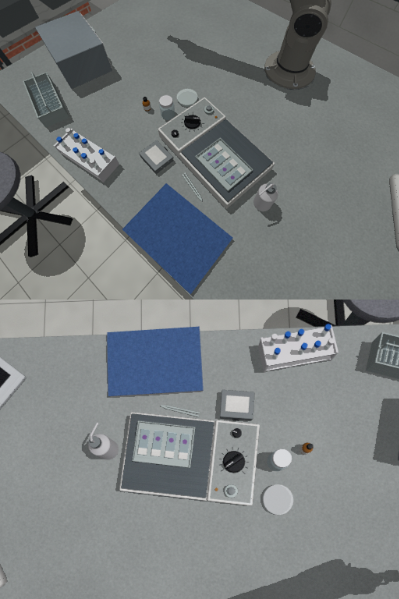

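The stacked scene/top picture shows the warmer. In the top view the dial is at about (299,207), the limiter at (303,171) and the key at (296,246), with the jar and dish close to the right of the deck.

```bash
python3 - <<'E'
from h import *
p=np.load('pics/t0.png.npz')['p']
x0,y0=250,150
c=p[y0:y0+120,x0:x0+150]
cv2.imwrite('pics/tc.png',cv2.resize(c[:,:,::-1],None,fx=5,fy=5,interpolation=cv2.INTER_CUBIC))
# dark blobs on deck
g=p.max(2); m=(g<60).astype(np.uint8); m[:, :270]=0;m[:,340:]=0;m[:150]=0;m[275:]=0
n,l,s,ce=cv2.connectedComponentsWithStats(m)
for i in range(1,n):
    if s[i,4]>20: print(s[i],ce[i],ray('top',ce[i],.079))
print(ray('top',[[299,207],[303,171],[296,246]],.08))
E
```

```text
[289 151  24   4  51] [300.92156863 152.70588235] [[ 0.68214677 -0.1144275   0.079     ]]
[298 165  11  12  95] [303.21052632 171.10526316] [[ 0.63922087 -0.11796902  0.079     ]]
[286 194  28  28 561] [299.2798574  207.53654189] [[ 0.55618791 -0.10588764  0.079     ]]
[[ 0.55730586 -0.10523245  0.08      ]
 [ 0.63928877 -0.11741637  0.08      ]
 [ 0.4703765  -0.09527943  0.08      ]]
```

View pics/tc.png

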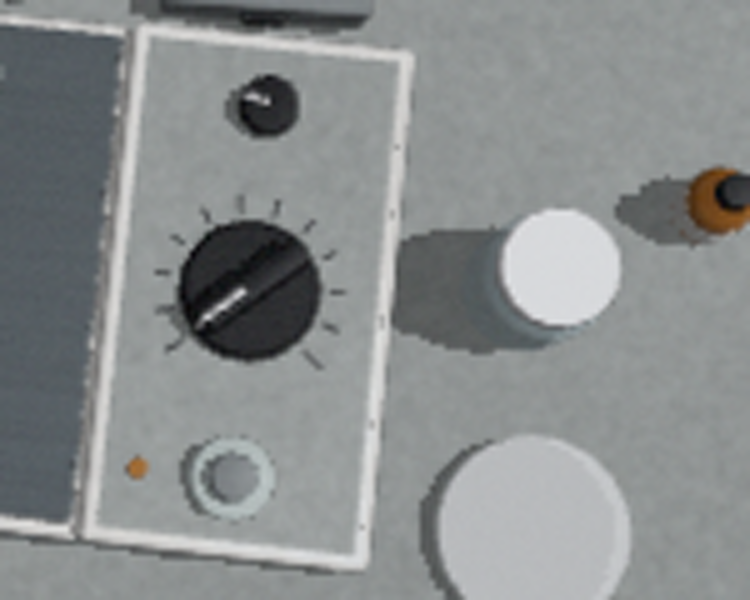

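Dial is at about (0.556,-0.106), warmer yaw is about -8°, and the pointer sits at the first mark (lower left in the top view). I'll move to a near view and shut the hand on the way.

>>> {"api": "arm_command", "payload": {
  "plan": "0.037 -0.027 0.0017 0;0.037 -0.027 0.0017 0;0.037 -0.027 0.0017 0;0.037 -0.027 0.0017 0;0.037 -0.027 0.0017 0;0.037 -0.027 0.0017 0;0.037 -0.027 0.0017 0;0.037 -0.027 0.0017 0;0.037 -0.027 0.0017 0;0.037 -0.027 0.0017 0;0.037 -0.027 0.0017 0;0.037 -0.027 0.0017 0;0.037 -0.027 0.0017 0;0.037 -0.027 0.0017 0",
  "hand": 1
}}

```text
clock: 1.85
tcp_pos: [0.5812, -0.1378, 0.2211]
orientation: [-3.11, -0.447, 0.001]
contact_force: [0.4, -0.5, 0.5]
grip_width: 0.0
gripper_force: 0.0
```

>>> {"api": "arm_command", "payload": {
  "plan": "0 0 0 -9.9;0 0 0 -9.9;0 0 0 -9.9;0 0 0 -9.9;0 0 0 -9.9;0 0 0 -9.9;0 0 0 -9.9;0 0 0 -9.9;0 0 0 -9.9;0 0 0 -9.9;0 0 0 -9.9;0 0 0 0;0 0 0 0"
}}

```text
clock: 3.48
tcp_pos: [0.5806, -0.139, 0.2213]
orientation: [-1.449, -2.787, 0.0]
contact_force: [1.0, -0.9, 0.6]
grip_width: 0.0001
gripper_force: 0.0
```

```bash
python3 - <<'E'
from h import *
p,d,o=grab('wrist','w0.png'); print(o)
cv2.imwrite('pics/w0b.png',cv2.resize(p[:,:,::-1],None,fx=1.5,fy=1.5))
E
```

```text
{'clock': 3.475, 'joints': array([ 0.59786217,  0.44176208, -0.61405892,  1.74038512,  0.28764851,
        1.05108009,  0.49667604]), 'qvel': array([-0.00485098, -0.00297071,  0.00440749, -0.00212156,  0.00016236,
       -0.00174902,  0.01079287]), 'tau': array([ 1.63697479e-01, -5.13496578e+01, -6.71126112e+00, -2.61431211e+01,
        1.63669878e-02,  5.64729286e-03,  1.99287763e-02]), 'tcp_pos': array([ 0.58056161, -0.1390049 ,  0.2212735 ]), 'orientation': array([-1.44855765e+00, -2.78721313e+00,  1.46057292e-04]), 'contact_force': array([ 0.99927528, -0.88098196,  0.5654116 ]), 'moment': array([ 0.03161975,  0.00352015, -0.02514056]), 'gripper_force': 0.0, 'grip_width': 8.123026456267234e-05}
```

View pics/w0b.png

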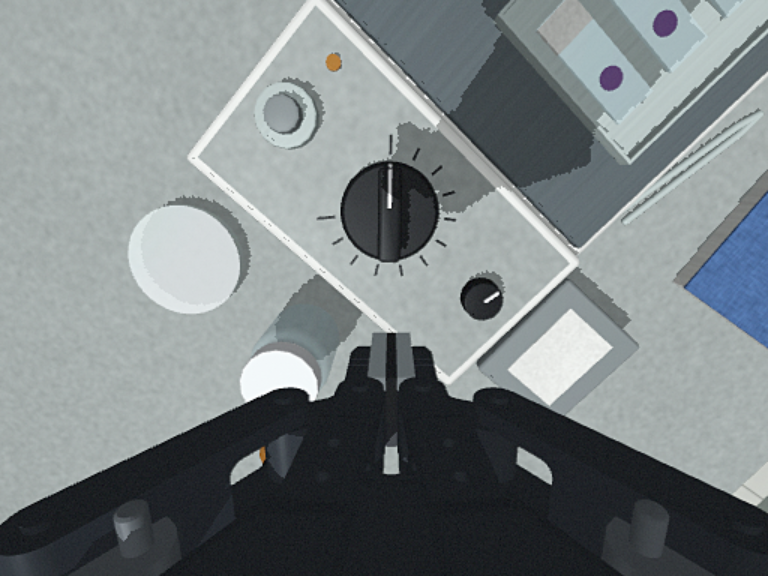

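The wrist view shows the dial at (260,141) in raw pixels with its bar upright in the image and the white line at the top. The key is at (190,76), the limiter at (321,199), and the shut fingertips at (261,222). Now I'll measure precisely.

```bash
cat > meas.py <<'E'
from h import *
def meas(f):
    q=np.load(f'pics/{f}.npz'); p=q['p']; pos,rot=q['pos'],q['rot']
    return p,q['d'],lambda uv,z: ray('wrist',uv,z,pos,rot),pos,rot
E
python3 - <<'E'
from meas import *
p,d,W,pos,rot=meas('w0.png'); g=p.max(2)
box=lambda m,a,b,c,e:(lambda z:(z.__setitem__((slice(b,e),slice(a,c)),m[b:e,a:c]),z)[1])(np.zeros_like(m))
m=box((g<75).astype(np.uint8),222,100,298,182)
m=cv2.morphologyEx(m,cv2.MORPH_OPEN,np.ones((5,5)))
k=max(cv2.findContours(m,0,1)[0],key=cv2.contourArea)
(u,v),ax,_=cv2.fitEllipse(cv2.convexHull(k)); print('dial',u,v,ax); D=W([u,v],.079)[0]; print(D)
w=box((g>110).astype(np.uint8),245,105,275,145); w=cv2.bitwise_and(w,cv2.erode(cv2.drawContours(np.zeros_like(m),[cv2.convexHull(k)],-1,1,-1),np.ones((5,5))))
ys,xs=np.nonzero(w); L=W(np.c_[xs,ys],.101)[:,:2]; print('line',len(xs),L.mean(0)); vx=L.mean(0)-D[:2]; print('dir by mean',np.degrees(np.arctan2(vx[1],vx[0])))
l=cv2.fitLine(L.astype(np.float32),2,0,.01,.01).ravel(); print('dir fit',np.degrees(np.arctan2(l[1],l[0])))
m=box((g<75).astype(np.uint8),300,175,342,220); k=max(cv2.findContours(m,0,1)[0],key=cv2.contourArea);(u,v),a,_=cv2.fitEllipse(k); print('lim',u,v,a,W([u,v],.084))
print('key guess',W([283/1.5,113/1.5],.092), W([285/1.5,115/1.5],.082))
X=R.from_rotvec(rot).as_matrix(); print('toolx',X[:,0],'yaw',np.degrees(np.arctan2(X[1,0],X[0,0])))
# fingertip geometry from depth, in tool coords
T=np.array(eyes.calibration('wrist')['tool_from_camera']);c,F,_,_=cam('wrist',pos,rot)
for v in (224,228,232,236,242,250,260):
    us=np.arange(200,330);z=d[v,us]; ok=(z>.05)&(z<.18); us=us[ok];z=z[ok]
    q=np.c_[(us-c['cx'])/F*z,-(v-c['cy'])/F*z,-z]@T[:3,:3].T+T[:3,3]
    print(v,len(us),q[[0,len(q)//2,-1]].round(4).tolist() if len(q) else '')
# key circle
gr=cv2.cvtColor(p,cv2.COLOR_RGB2GRAY); s=cv2.GaussianBlur(gr,(3,3),0)[40:112,155:230]
print(cv2.HoughCircles(cv2.resize(s,None,fx=4,fy=4,interpolation=2),3,1,10,param1=80,param2=.6,minRadius=35,maxRadius=100))
E
```

```text
dial 271.837158203125 140.58433532714844 (37.09547805786133, 68.527587890625)
[ 0.5648857  -0.09888451  0.079     ]
line 11 [ 0.55160356 -0.09963917]
dir by mean -176.7480614511664
dir fit -62.54249
lim 320.5860595703125 198.59999084472656 (26.15796661376953, 28.15360450744629) [[ 0.63694353 -0.11697751  0.084     ]]
key guess [[ 0.47321592 -0.094281    0.092     ]] [[ 0.47208485 -0.09490667  0.082     ]]
toolx [-5.74673977e-01  8.18382370e-01  3.42401917e-04] yaw 125.0768061696001
224 26 [[0.0112, -0.0069, 0.0076], [0.0112, -0.0002, 0.0074], [0.0115, 0.006, 0.0067]]
228 26 [[0.0116, -0.0066, 0.0012], [0.0115, -0.0002, 0.0016], [0.0117, 0.0058, 0.0011]]
232 48 [[0.0073, -0.0126, 0.0062], [0.0116, -0.0002, -0.0036], [0.0077, 0.0116, 0.0052]]
236 54 [[0.0077, -0.0136, 0.0003], [0.0119, -0.0002, -0.0088], [0.0074, 0.0128, 0.0011]]
242 57 [[0.0075, -0.0139, -0.006], [0.0118, -0.0002, -0.0148], [0.0071, 0.0132, -0.0052]]
250 60 [[0.0076, -0.0136, -0.0143], [0.0119, -0.0002, -0.0227], [0.0078, 0.0127, -0.0147]]
260 89 [[0.0125, -0.0234, -0.0321], [0.0081, 0.0015, -0.0241], [0.014, 0.025, -0.0346]]
[[[127.5 151.5  93.8]
  [136.5 141.5  56.9]
  [147.5 159.5  73.4]
  ...
  [ 45.5  37.5  36.6]
  [277.5 287.5  99.4]
  [ 53.5 181.5  39.2]]]
```

```bash
python3 - <<'E'
from meas import *
p,d,W,pos,rot=meas('w0.png'); g=p.max(2)
print(g[130,220:300:2].tolist()); print(g[104:184:2,260].tolist())
for t in(55,65,75):
    m=np.zeros_like(g); m[100:182,222:298]=(g<t)[100:182,222:298]
    m=cv2.morphologyEx(m,cv2.MORPH_CLOSE,np.ones((7,7))); m=cv2.morphologyEx(m,cv2.MORPH_OPEN,cv2.getStructuringElement(2,(13,13)))
    k=max(cv2.findContours(m,0,1)[0],key=cv2.contourArea); (u,v),a,_=cv2.fitEllipse(cv2.convexHull(k)); print(t,u,v,a,cv2.boundingRect(k),W([u,v],.079))
w=(g[108:142,250:270]>100); ys,xs=np.nonzero(w); print(list(zip(xs+250,ys+108))[::6],xs.mean()+250)
L=W([[xs[ys==y].mean()+250,y+108] for y in np.unique(ys)],.101); print(L[[0,-1]]); 
f=cv2.fitLine(L[4:-2,:2].astype(np.float32),2,0,.01,.01).ravel();print(np.degrees(np.arctan2(f[1],f[0])))
print(W([[259.7,141]],.079))
dd=d[125:160,230:290]; print((dd[0]*1000).astype(int).tolist(),(dd[-5]*1000).astype(int).tolist())
E
```

```text
[185, 182, 184, 186, 164, 25, 72, 66, 64, 65, 59, 60, 61, 66, 62, 60, 24, 51, 63, 130, 255, 20, 30, 30, 33, 31, 34, 58, 56, 53, 56, 30, 34, 33, 21, 35, 121, 119, 30, 89]
[188, 117, 26, 202, 71, 187, 185, 185, 186, 186, 186, 186, 179, 255, 255, 255, 255, 255, 46, 52, 53, 52, 54, 48, 53, 54, 52, 58, 58, 61, 59, 63, 62, 63, 65, 57, 185, 185, 182, 180]
55 267.7101745605469 134.70602416992188 (47.24747848510742, 57.058589935302734) (252, 107, 41, 55) [[ 0.55846607 -0.09665666  0.079     ]]
65 260.4490966796875 140.10044860839844 (64.4937515258789, 67.05742645263672) (230, 107, 63, 68) [[ 0.55574076 -0.10475458  0.079     ]]
75 259.5676574707031 140.51235961914062 (66.20250701904297, 67.47615814208984) (227, 107, 66, 68) [[ 0.5552765 -0.1055555  0.079    ]]
[(np.int64(250), np.int64(108)), (np.int64(260), np.int64(110)), (np.int64(259), np.int64(114)), (np.int64(259), np.int64(116)), (np.int64(259), np.int64(118)), (np.int64(260), np.int64(120)), (np.int64(260), np.int64(123)), (np.int64(260), np.int64(126)), (np.int64(259), np.int64(129)), (np.int64(259), np.int64(131)), (np.int64(261), n
[... 160 characters left out ...]
1     ]
 [ 0.55256801 -0.10239452  0.101     ]]
-57.143444
[[ 0.55564398 -0.10585952  0.079     ]]
[272, 266, 265, 264, 263, 264, 265, 264, 265, 264, 264, 264, 264, 263, 264, 264, 263, 263, 263, 263, 263, 264, 245, 243, 244, 243, 244, 242, 243, 241, 241, 242, 241, 242, 243, 244, 243, 244, 264, 264, 262, 263, 263, 265, 265, 264, 263, 263, 263, 264, 263, 264, 263, 264, 264, 263, 266, 265, 267, 271] [275, 274, 272, 271, 272, 271, 271, 269, 271, 271, 271, 271, 271, 270, 271, 271, 270, 271, 269, 272, 271, 271, 251, 249, 249, 250, 250, 249, 249, 248, 249, 249, 249, 249, 249, 250, 249, 270, 271, 271, 270, 270, 272, 272, 271, 272, 271, 271, 272, 271, 271, 270, 272, 272, 271, 270, 273, 271, 272, 280]
```

Dial axis is at about (0.5555,-0.1057), and the bar points 125°, which is tool +x. I'll put the shut fingertip on the trailing side of the bar (tool −y) and come down to 7 mm above the skirt.

>>> {"api": "arm_command", "payload": {
  "plan": "0.032 -0.014 0 0;0.031 -0.014 0 0;0 0 0.03 0;0 0 0.03 0;0 0 0.03 0;0 0 0.021 0;0 0 0.01 0;0 0 0 0;0 0 0 0"
}}

```text
clock: 4.65
tcp_pos: [0.5222, -0.1037, 0.1014]
orientation: [1.444, 2.789, 0.001]
contact_force: [-0.6, -0.3, 0.4]
grip_width: -0.0
gripper_force: 0.0
```

```bash
python3 - <<'E'
from h import *
p,d,o=grab('wrist','w1.png'); a=grab('top','t1.png')[0];b=grab('scene','s1.png')[0]
X=R.from_rotvec(o['orientation']).as_matrix(); print(o['tcp_pos'],np.degrees(np.arctan2(X[1,0],X[0,0])),(np.array([.5555,-.1057,0])-o['tcp_pos'])@X)
c=lambda q,x,y,w,h,f:cv2.resize(q[y:y+h,x:x+w,::-1],(400*1,300),interpolation=2)
cv2.imwrite('pics/v1.png',np.hstack([cv2.resize(p[:,:,::-1],(400,300)),np.vstack([c(a,240,150,133,100,3)])])); cv2.imwrite('pics/v1.png',np.vstack([cv2.imread('pics/v1.png'),np.hstack([c(b,200,110,120,90,3),c(b,160,80,240,180,1)])]))
E
```

```text
[ 0.52218074 -0.1036965   0.10135256] 125.24965938884802 [-0.02075614  0.02595097  0.10140147]
```

View pics/v1.png

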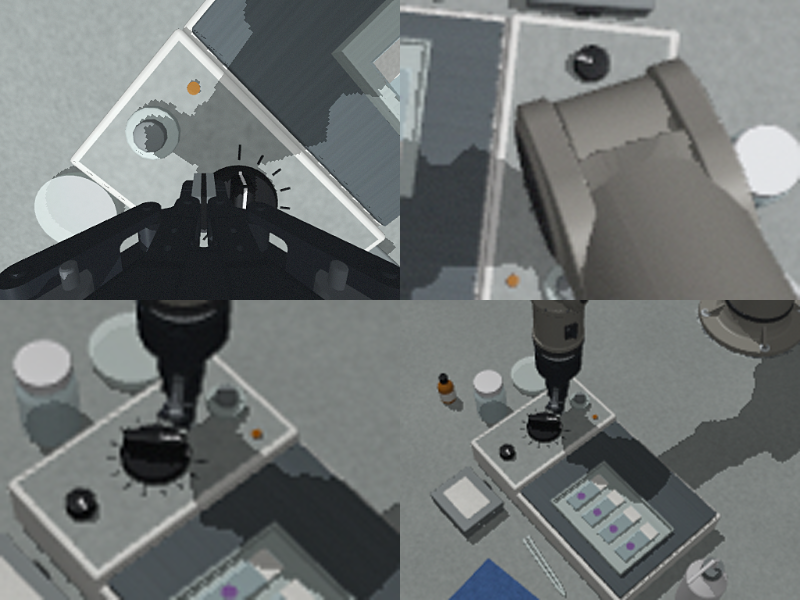

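The wrist view shows the finger left of the bar with a few mm of gap and the white line visible at about (244,185) in the small view. Now push round an arc about the dial axis.

>>> {"api": "arm_command", "payload": {
  "plan": "0 0.0025 0 0;0 0.0025 0 0;0.0014 0.0015 0 4;0.0014 0.0015 0 4;0.0014 0.0015 0 4;0.0014 0.0015 0 4;0.0014 0.0015 0 4;0.0014 0.0015 0 4;0 0 0 0;0 0 0 0"
}}

```text
clock: 6.05
tcp_pos: [0.5302, -0.0894, 0.1005]
orientation: [1.991, 2.43, -0.0]
contact_force: [-0.2, -0.5, -0.3]
grip_width: -0.0002
gripper_force: 0.0
```

```bash
cat > chk.py <<'E'
import sys
from h import *
f=sys.argv[1]; p,d,o=grab('wrist',f)
X=R.from_rotvec(o['orientation']).as_matrix(); yaw=np.degrees(np.arctan2(X[1,0],X[0,0]))
D=np.array([.5555,-.1057,.101]); print('yaw',yaw,'rel',((o['tcp_pos']-D)@X).round(4),'F',o['contact_force'].round(1),'t',o['clock'])
c,F,C,A=cam('wrist',o['tcp_pos'],o['orientation'])
q=(D-C)@A; u0,v0=c['cx']+F*q[0]/-q[2],c['cy']-F*q[1]/-q[2]
# white line pixels near dial at bar-top height
m=(p.min(2)>95).astype(np.uint8); vv,uu=np.nonzero(m); P=ray('wrist',np.c_[uu,vv],.101,o['tcp_pos'],o['orientation'])[:,:2]-D[:2]
rr=np.hypot(*P.T); k=(rr>.008)&(rr<.027); print('px',k.sum(),'centre px',u0,v0)
a=np.degrees(np.arctan2(P[k,1],P[k,0])); h,e=np.histogram(a%360,72,(0,360)); print([(int(e[i]),int(h[i])) for i in np.argsort(-h)[:5] if h[i]])
E
python3 chk.py w2.png; python3 - <<'E'
import cv2,numpy as np
# replay on the unturned reference is in w0
from h import *
E
```

```text
yaw 101.35260147598602 rel [ 0.021  -0.0216  0.0005] F [-0.2 -0.5 -0.3] t 6.05
px 324 centre px 303.28920442141214 287.0818386069256
[(95, 69), (100, 59), (215, 31), (220, 28), (350, 24)]
```

One click (line now near 100°). Two more.

>>> {"api": "arm_command", "payload": {
  "plan": "0.0014 0.0015 0 4;0.0014 0.0015 0 4;0.0014 0.0015 0 4;0.0014 0.0015 0 4;0.0014 0.0015 0 4;0.0014 0.0015 0 4;0.0014 0.0015 0 4;0.0014 0.0015 0 4;0.0014 0.0015 0 4;0.0014 0.0015 0 4;0.0014 0.0015 0 4;0 0 0 0;0 0 0 0"
}}

```text
clock: 7.72
tcp_pos: [0.5483, -0.0772, 0.1005]
orientation: [2.756, 1.507, -0.0]
contact_force: [-0.5, 0.3, 0.3]
grip_width: 0.0001
gripper_force: 0.0
```

```bash
python3 chk.py w3.png
```

```text
yaw 57.35396350478182 rel [ 0.0201 -0.0214  0.0005] F [-0.5  0.3  0.3] t 7.725
px 691 centre px 303.11879134490533 284.5437381508305
[(45, 75), (25, 62), (50, 61), (20, 55), (15, 47)]
```

View pics/w3.png

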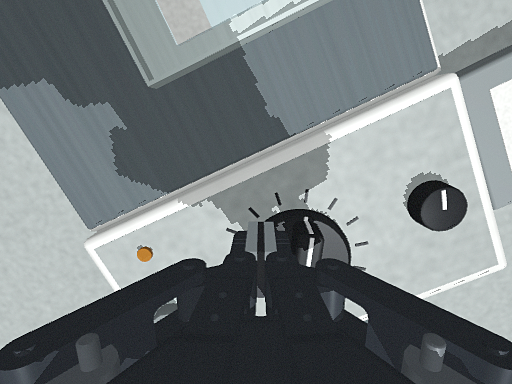

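The dial is at three clicks (white line at about (311,250), bar near 52°). The fourth jump comes at a finger yaw of about 38–41° and a fifth only at about 15°, so I'll stop at about 33°.

>>> {"api": "arm_command", "payload": {
  "plan": "0.0014 0.0015 0 4;0.0014 0.0015 0 4;0.0014 0.0015 0 4;0.0014 0.0015 0 4;0.0014 0.0015 0 4;0.0014 0.0015 0 4;0 0 0 0;0 0 0 0"
}}

```text
clock: 8.78
tcp_pos: [0.5604, -0.0772, 0.1005]
orientation: [3.009, 0.902, -0.0]
contact_force: [1.1, -0.4, -0.6]
grip_width: -0.0002
gripper_force: 0.0
```

```bash
python3 chk.py w4.png
```

```text
yaw 33.35652589145062 rel [ 0.0198 -0.0211  0.0005] F [ 1.1 -0.4 -0.6] t 8.775
px 303 centre px 302.2289258725476 283.5648383871871
[(25, 68), (20, 61), (150, 31), (145, 29), (155, 27)]
```

The line reads 20–25°, so it is at four clicks. Back off, rise, and move to where both the dial and the key are in view.

>>> {"api": "arm_command", "payload": {
  "plan": "0 -0.006 0 0;0 0 -0.02 0;0 0 -0.04 0;0 0 -0.04 0;-0.0245 -0.0056 0 0;-0.0245 -0.0056 0 0;-0.0245 -0.0056 0 0;-0.0245 -0.0056 0 0;-0.0245 -0.0056 0 0;0 0 0 0;0 0 0 0"
}}

```text
clock: 10.2
tcp_pos: [0.4402, -0.1153, 0.2008]
orientation: [3.009, 0.9, 0.002]
contact_force: [0.4, 0.7, 0.4]
grip_width: 0.0
gripper_force: 0.0
```

```bash
python3 chk.py w5.png;  python3 -c "
import cv2;cv2.imwrite('pics/w5b.png',cv2.resize(cv2.imread('pics/w5.png'),None,fx=1.5,fy=1.5))"
```

```text
yaw 33.31314200555981 rel [-0.1016 -0.0552 -0.0999] F [0.4 0.7 0.4] t 10.2
px 462 centre px 334.8725686449112 63.48380875718725
[(25, 55), (20, 40), (345, 22), (325, 21), (330, 21)]
```

View pics/w5b.png

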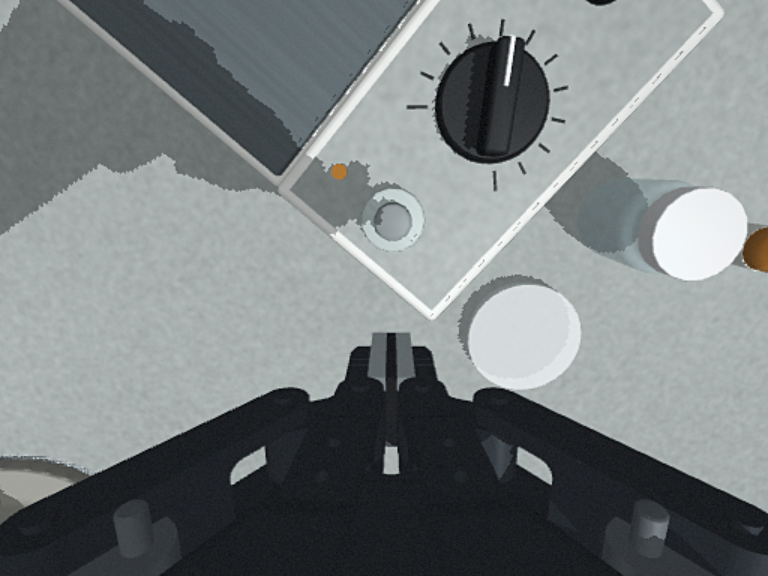

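The key top is at about (393,221)/1.5 and the dial's line runs from (513,37) to (506,85), all /1.5. I'll compute the bar's angle properly.

```bash
python3 - <<'E'
from meas import *
def ang(f,e,s):
    p,d,W,pos,rot=meas(f); P=W(np.array(e)/s,.101); v=P[0]-P[1]; print(f,'line',np.degrees(np.arctan2(v[1],v[0])),P[:,:2].round(4).tolist()); return W,pos,rot
ang('w0.png',[[390,165],[389.5,207]],1.5)
W,pos,rot=ang('w5.png',[[513,37],[506,85]],1.5)
# marks at deck height
M=W(np.array([[417,106],[427,76],[445,47],[474,30],[503,26],[531,36]])/1.5,.0705)[:,:2]-[.5555,-.1057]; print('marks',np.degrees(np.arctan2(M[:,1],M[:,0])).round(1))
K=W([[393/1.5,221/1.5]],.092)[0]; Kr=W([[393/1.5,219/1.5]],.082)[0]; X=R.from_rotvec(rot).as_matrix()
print(K,Kr,(K-pos)@X,(Kr-pos)@X)
p=np.load('pics/w5.png.npz')['p']; g=p.min(2); m=np.zeros_like(g)
m[15:34,325:350]=(g>130)[15:34,325:350]
E
```

```text
w0.png line 124.36508883827179 [[0.5405, -0.0838], [0.5538, -0.1032]]
w5.png line 28.33413356704026 [[0.5791, -0.0942], [0.5603, -0.1044]]
marks [124.5 100.6  74.6  48.5  25.5   2.1]
[ 0.47228184 -0.09510886  0.092     ] [ 0.47232251 -0.09514769  0.082     ] [0.03783541 0.00067412 0.10882763] [0.03783849 0.00072261 0.11882767]
```

The dial turned 96.0°, exactly four clicks. Now above the key, and press.

>>> {"api": "arm_command", "payload": {
  "plan": "0.019 0 0 0;0.019 0.0007 0 0;0 0 0.03 0;0 0 0.03 0;0 0 0.025 0;0 0 0.008 0;0 0 0.003 0;0 0 0.0025 0;0 0 0.002 0;0 0 0 0;0 0 0 0"
}}

```text
clock: 11.62
tcp_pos: [0.4724, -0.0952, 0.1006]
orientation: [3.01, 0.9, 0.003]
contact_force: [1.5, 3.0, 4.8]
grip_width: 0.0003
gripper_force: 2.2
```

>>> {"api": "arm_command", "payload": {
  "plan": "0 0 0.0008 0;0 0 0.0006 0;0 0 0 0;0 0 0 0"
}}

```text
clock: 12.12
tcp_pos: [0.4725, -0.0953, 0.0999]
orientation: [3.009, 0.899, 0.003]
contact_force: [-2.9, 4.1, 16.3]
grip_width: 0.0001
gripper_force: 8.2
```

Force rose to 16 N, so the key is on its stop. Lift clear.

>>> {"api": "arm_command", "payload": {
  "plan": "0 0 -0.005 0;0 0 -0.01 0;0 0 -0.03 0;0 0 -0.04 0;-0.02 0 -0.015 0;-0.018 0 0 0;0 0 0 0;0 0 0 0;0 0 0 0"
}}

```text
clock: 13.25
tcp_pos: [0.44, -0.1159, 0.198]
orientation: [-3.009, -0.9, 0.001]
contact_force: [0.4, 0.2, 0.6]
grip_width: -0.0001
gripper_force: 0.0
```

```bash
python3 chk.py w6.png; python3 - <<'E'
from meas import *
a=np.load('pics/w5.png.npz');b=np.load('pics/w6.png.npz')
print(np.median(a['d'][143:151,258:266]),np.median(b['d'][143:151,258:266]),a['pos'],b['pos'])
cv2.imwrite('pics/f.png',np.hstack([a['p'][:200,150:450],b['p'][:200,150:450]])[:,:,::-1])
E
```

```text
yaw 33.314716032559105 rel [-0.1022 -0.055  -0.0969] F [0.4 0.2 0.6] t 13.25
px 478 centre px 335.65386975440924 61.93325249965973
[(25, 58), (20, 39), (345, 25), (0, 21), (325, 21)]
0.2360735 0.23320553 [ 0.44016843 -0.11532532  0.20079086] [ 0.44000849 -0.11588346  0.19802558]
```

View pics/f.png

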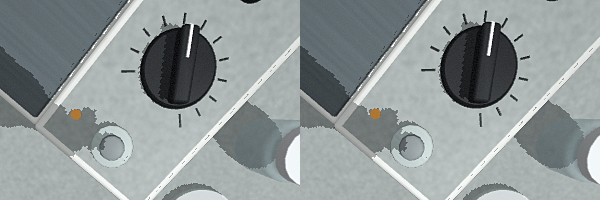

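The before and after crops match: the dial is unchanged at (187,40) and (487,40), and the key is up again at (112,147) and (411,147), which the depth reading confirms.

```bash
python3 -c "
from bench import ticket; print(ticket.hand_in())"
```

```text
the job is handed in; nothing more can be done
None
```

The dial was turned up exactly four clicks (96.0° measured), the start key was pressed fully and came back up, nothing else was touched, and the job is handed in at about 13 s (no verdict was returned).

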